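Grade turned parts on the tilting sieve tray

TASK

Sort the mixed parts with the tilting sieve tray, moving it by the red crossbar of its lever: first push the lever forwards to tilt the tray until all four small brass slugs have dropped between the bars into the white bin, while the two large aluminium discs are still on the tray. Then pull or push the lever back the other way until both discs slide off the tray's open rear end into the blue bin. Leave the pot, the dropper bottle and the tweezers where they are.

Things in the scene. Friction and masses are not known exactly. Their poses are not given: they have to be found in the camera images.
- stand: Grey steel grading stand bolted to the table: base plate 352 x 196 x 10 mm, two 162 mm high bearing posts, a white bin at its front (+x) half and a blue bin at its rear half. Origin: underside, straight below the tray's tilt axis; x points level forwards, from the blue bin to the white bin, y to the lever's side, z up.
- tray (a joint): Tilt of the sieve tray, rad: 0 = level (start, lever upright), positive = front end (bars, over the white bin) down, negative = open rear end (over the blue bin) down; stops at -1.1 and 1.1. The hinge is stiff (0.5 N m) and stays where left. On the level tray the parts stay put; depending on friction they slide at 0.45 to 0.9 rad of tilt, either way.
- tray_axis (a point): Middle of the tray's tilt axis, 150 mm above the table, along the stand's y. Fixed; axes as the stand's.
- tray_floor (a point): Middle of the tray's floor on the axis; turns with the tray (x forwards, y to the lever's side, z out of the tray). Tray inside 123 mm wide: plate from 87 mm behind to the axis, then six 4 mm bars along x with 12 to 15 mm gaps to the front wall 100 mm ahead; side and front walls 29 mm above the floor, rear end open.
- lever_bar (a point): Centre of the red crossbar (64 mm long along the stand's y, 14 mm thick) on the end of the tray's 9 mm lever rod, 100 mm from the axis and 160 mm to the +y side of the tray's middle. Upright above the axis at tilt 0. Pushing it forwards (+x of the stand) gives positive tilt, backwards negative tilt; 5 to 12 N.
- small_bin (a point): Centre of the inner floor of the white open bin under the sieve bars, 13 mm above the table; inside 152 x 140 mm, walls 52 mm above this floor; axes as the stand's.
- large_bin (a point): Centre of the inner floor of the blue open bin under the tray's open rear end, 13 mm above the table; inside 166 x 140 mm, walls 52 mm above this floor; axes as the stand's.
- slug1_center (a point): Centre of a small brass slug, a cylinder 10 mm in diameter and 8 mm high, 10 g; it falls between the bars.
- slug2_center (a point): Centre of a small brass slug, a cylinder 10 mm in diameter and 8 mm high, 10 g; it falls between the bars.
- slug3_center (a point): Centre of a small brass slug, a cylinder 10 mm in diameter and 8 mm high, 10 g; it falls between the bars.
- slug4_center (a point): Centre of a small brass slug, a cylinder 10 mm in diameter and 8 mm high, 10 g; it falls between the bars.
- disc1_center (a point): Centre of a large aluminium disc, 40 mm in diameter and 12 mm thick, 60 g; it slides along on the bars and cannot fall between them.
- disc2_center (a point): Centre of a large aluminium disc, 40 mm in diameter and 12 mm thick, 60 g; it slides along on the bars and cannot fall between them.
- cream_pot: Bystander: white lidded pot, 63 mm wide, 86 mm high, to the right of the stand (the side away from the lever). Origin: centre of its underside.
- dropper: Bystander: amber dropper bottle, 37 mm wide, 102 mm high, to the right of the stand. Origin: centre of its underside.
- forceps: Bystander: steel tweezers, 154 mm long, 9 mm high, lying on the table to the right, nearer the robot. Origin: centre of the underside.
Not all that is in view belongs to the job. What is shaped like the part that bears disc2_center but green is not meant. What is shaped like the part that bears disc1_center but black is not meant.

How it is judged:
By the outcome, as a careful person would: the job done as asked, in the order asked, and still so for the second after the job is handed in, with the robot touching nothing.
It also fails if it takes over 64 s, if anything falls off the work surface, if the arm or the gripper's body presses on something with over 40 N, if the wrist force passes 120 N, or if a joint passes its speed limit or range.

ROBOT

A 7-joint arm with a two-finger parallel gripper is mounted at the origin on a cart in front of the work surface, level with it; the furniture and walls round the work are solid. World frame = base frame: x ahead of the robot, y to its left, z up, the work surface at z = 0. Lengths are in m, angles in degrees, forces in N, time in s.
With the tool pointing down it reaches from about 0.425 to 0.925 m from the base axis. Payload 6.8 kg.
Tool frame: the origin (TCP) lies at the very end of the fingers, on their centre line; the grasp point (between the pads) lies 19 mm behind it; z points along the fingers, y is the line along which they close (so a half turn about z gives the same grasp; the last joint's range is limited). The gripper opens to 85 mm and grips with 20 to 120 N. Pads are 22 mm wide; open, the fingers measure 114 mm over their backs; the gripper's body (76 mm by 85 mm) begins 54 mm behind the grasp point. The pads swing forward as they close: fully open they stand 13 mm farther back than shut.
Start: joints at [63.994, 27.33, 1.283, 89.118, -0.659, 63.558, -4.761], TCP at [0.229, -0.635, 0.231] pointing down, gripper open.
Joint ranges: [-169.35, 169.35], [-19.33, 120.38], [-80.79, 83.38], [13.8, 139.57], [-78.32, 258.32], [9.67, 109.79], [-169.56, 169.56]. Speed limits (degrees/s): [136.94, 136.94, 180, 180, 180, 180, 180].

INTERFACE

Orientations are given as a 3x3 rotation matrix whose columns are the frame's x, y, z axes.
In Python, from station import robot, viewer, sign_off gives the robot as it stands.
- The arm moves only by the tool apply_moves, never from a script. Its arguments are lists of equal length, an entry for each row: "jaw": the opening, from 0 (shut) to 1 (fully open); "offset": the shift along the tool's x, y, z scaled (see below), a list of three; "rotation": the turn, a rotation vector about the tool's x, y, z scaled (see below), a list of three. A call has 1 to 12 rows; each row is the pose to reach, as a shift and turn from the pose commanded when the call began, along the tool's axes at that moment; what a row does not reach only later rows make up. The controller multiplies each number of a shift by 10 cm and each number of a turn by 120 degrees. A row lasts 1/8 s, in which the tool goes at most 62.5 mm and 10.7 degrees, less where a joint would pass 70% of its speed; a pose out of reach is approached as far as the arm can. A call with a number of a shift or a turn outside -1 to 1 is refused whole. A call with a gripper value outside its range is refused whole. The fingers move at their own pace and stop on an object; "grip_force" is the grip in N (left out, the last holds). Time passes only in rows, so rows that repeat a pose let the fingers close. It gives the time, the measured TCP pose, the force, the opening and the grip force at its end, in the units of the state.
- robot.state(): the state, without advancing time (a new reading comes with each control period).
- viewer.get_image(name): name is "scene" or "top" or "wrist"; returns a dict with "frame" (420x560x3 uint8, red, green, blue), "K" (3x3 intrinsics, pixels), "dist_coeffs" ([k1, k2, p1, p2, k3] as OpenCV has them; the pictures are not rectified), "cam_to_world" (4x4, takes a point from camera to world coordinates). Camera axes: x right, y down, z forward; pixel columns grow to the right and rows downward; lengths in m; the calibration is good to about 2 mm. A picture is of the moment at which its call begins. There is no depth.
- sign_off(): hands the job in; it is judged then, once.
The state is a dict: "clock": time; "qpos": joint angles; "joint_velocities": joint speeds; "effort": joint torques, N m; "position": TCP position; "eef_rot": TCP orientation; "force": force on the tool from outside, world axes, zero at the start; "wrist_torque": the same for the moment, N m; "gripper_width": opening from 0.0 (shut) to 1.0 (fully open); "grasp_force": force on a finger pad.
Only numpy, scipy, OpenCV 4.12 (cv2) and the standard library are available. Lean on these libraries where they do the work, as an engineer would, in place of code of your own. Each camera call takes 0.05 s, during which the arm holds its last target. There are 200 camera calls.

## Working session

There is one attempt and no reset: what is moved stays moved. The work goes in short steps, Python scripts to look and compute and a tool call to move; the robot and the scene stay as the last step left them, time stands still between calls to the robot, and variables do not carry over. Pictures are saved under pics/ and viewed, at most 10 in all, crops included, and the job is handed in when it is done.

Besides the shell and the picture viewer there is one more tool, called after "Call:" as name(argument=value, ...), one argument or row to a line, values as JSON. apply_moves: Moves the arm, as the interface text tells. Its arguments: {"type":"object","properties":{"jaw":{"type":"array"},"offset":{"type":"array"},"rotation":{"type":"array"},"grip_force":{"type":"number"}},"required":["jaw","offset","rotation"]}

```bash
ls; mkdir -p pics
cat > h.py <<'E'
import numpy as np, cv2
from station import robot, viewer, sign_off
def get(n):
    d=viewer.get_image(n); return d
def ray(d,u,v):
    K=np.array(d["K"]);p=cv2.undistortPoints(np.array([[[u,v]]],float),K,np.array(d["dist_coeffs"],float))[0,0]
    T=np.array(d["cam_to_world"]);r=T[:3,:3]@np.array([p[0],p[1],1]);return T[:3,3],r/np.linalg.norm(r)
def onz(d,u,v,z):
    o,r=ray(d,u,v);return o+r*(z-o[2])/r[2]
def proj(d,P):
    T=np.linalg.inv(np.array(d["cam_to_world"]));P=np.atleast_2d(P)
    return cv2.projectPoints(np.array(P,float),cv2.Rodrigues(T[:3,:3])[0],T[:3,3],np.array(d["K"]),np.array(d["dist_coeffs"],float))[0][:,0]
def save(d,n,crop=None,s=1):
    f=d["frame"][:,:,::-1]
    if crop: f=f[crop[1]:crop[3],crop[0]:crop[2]]
    cv2.imwrite("pics/"+n,cv2.resize(f,None,fx=s,fy=s,interpolation=cv2.INTER_CUBIC))
E
python3 - <<'E'
from h import *
a=get("scene");b=get("top")
f=np.hstack([a["frame"],b["frame"]])[:,:,::-1]
cv2.imwrite("pics/a.png",cv2.resize(np.vstack([a["frame"],b["frame"]])[:,:,::-1],(400*1,600)))
save(a,"scene.png",s=1.4);save(b,"top.png",s=1.4)
for d in (a,b):
    hsv=cv2.cvtColor(d["frame"],cv2.COLOR_RGB2HSV)
    m=((hsv[...,0]<8)|(hsv[...,0]>172))&(hsv[...,1]>150)&(hsv[...,2]>80)
    n,l,s,c=cv2.connectedComponentsWithStats(m.astype(np.uint8))
    print([(s[i].tolist(),c[i].round(1).tolist()) for i in range(1,n) if s[i,4]>20]); print(np.array(d["cam_to_world"]).round(3).tolist())
s=robot.state();print(s["position"],s["eef_rot"],s["clock"],s["force"])
E
```

```text
pics
[([115, 168, 33, 8, 136], [131.1, 171.4]), ([28, 170, 16, 9, 82], [35.6, 174.0])]
[[-0.523, -0.458, 0.719, -0.146], [-0.853, 0.284, -0.438, 0.324], [-0.004, -0.842, -0.539, 0.667], [0.0, 0.0, 0.0, 1.0]]
[([84, 22, 17, 17, 182], [92.3, 31.0]), ([142, 135, 32, 13, 189], [157.5, 141.0])]
[[0.014, -0.996, 0.083, 0.427], [-1.0, -0.014, 0.004, -0.084], [-0.003, -0.083, -0.997, 1.165], [0.0, 0.0, 0.0, 1.0]]
[ 0.22860006 -0.63452263  0.23040453] [[ 9.40792595e-01  3.38982045e-01 -6.82929122e-04]
 [ 3.38982714e-01 -9.40791305e-01  1.56236417e-03]
 [-1.12880378e-04 -1.70136181e-03 -9.99998546e-01]] 0.1 [ 0.66613196  0.12203989 -0.0090732 ]
```

View pics/scene.png

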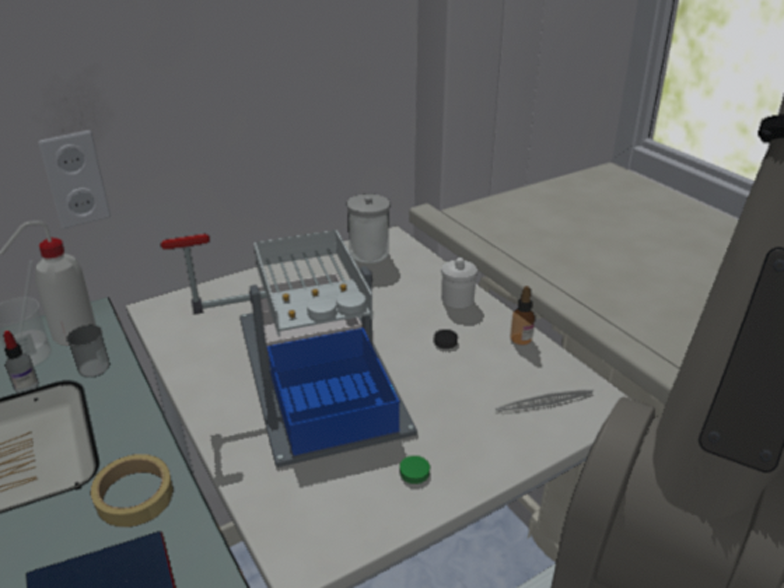

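View pics/top.png

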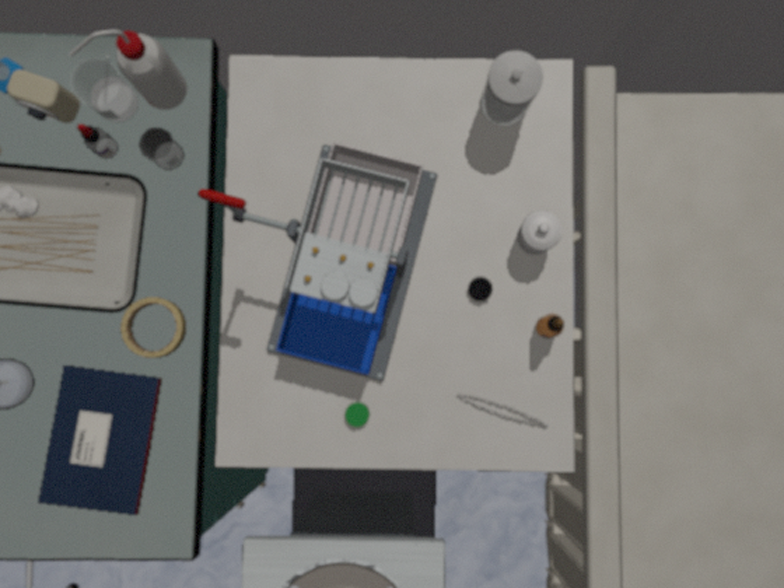

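The scene shows the tray with four brass slugs and two aluminium discs, at top px ≈(239,206) and (259,210). The green disc (255,296) and black disc (343,207) lying on the table are decoys. The red crossbar is at top px (157,141) and scene px (131,171). The other red items are bottle caps at top px (92,31) and (62,94), which aren't the target.

Run:
```python
from h import *
a=get("scene");b=get("top")
def tri(p,q):
    o1,r1=ray(a,*p);o2,r2=ray(b,*q);t=np.linalg.lstsq(np.c_[r1,-r2],o2-o1,rcond=None)[0]
    A=o1+r1*t[0];B=o2+r2*t[1];return (A+B)/2,np.linalg.norm(A-B)
print("bar",tri((131.1,171.4),(157.5,141)))
hsv=cv2.cvtColor(b["frame"],cv2.COLOR_RGB2HSV)
m=(((hsv[...,0]<8)|(hsv[...,0]>172))&(hsv[...,1]>150)&(hsv[...,2]>80)).astype(np.uint8);m[:130]=0;m[152:]=0;m[:,:140]=0;m[:,178:]=0
(c,sz,an)=cv2.minAreaRect(np.argwhere(m)[:,::-1].astype(np.float32));box=cv2.boxPoints((c,sz,an));print(c,sz,an)
P=[onz(b,*x,.25) for x in box];print(np.round(P,3))
# stand baseplate corners in top px/1.4
for u,v in [(326,148),(434,174),(380,378),(270,350)]: print("base",onz(b,u/1.4,v/1.4,.01).round(3))
for u,v in [(120,40),(216,45),(214,400),(198,555)]: print("counter@0",onz(b,u/1.4,v/1.4,.0).round(3))
save(b,"crop.png",(135,90,325,280),3)
```

```text
bar (array([0.63710963, 0.149676  , 0.25368825]), np.float64(0.0013301269353711877))
(157.84024047851562, 140.7240753173828) (32.529911041259766, 6.63481330871582) 14.931418418884277
[[0.639 0.179 0.25 ]
 [0.651 0.177 0.25 ]
 [0.637 0.12  0.25 ]
 [0.625 0.122 0.25 ]]
base [0.778 0.041 0.01 ]
base [ 0.737 -0.137  0.01 ]
base [ 0.403 -0.054  0.01 ]
base [0.446 0.124 0.01 ]
counter@0 [0.956 0.386 0.   ]
counter@0 [ 0.952  0.228 -0.   ]
counter@0 [0.364 0.213 0.   ]
counter@0 [0.124 0.228 0.   ]
```

View pics/crop.png

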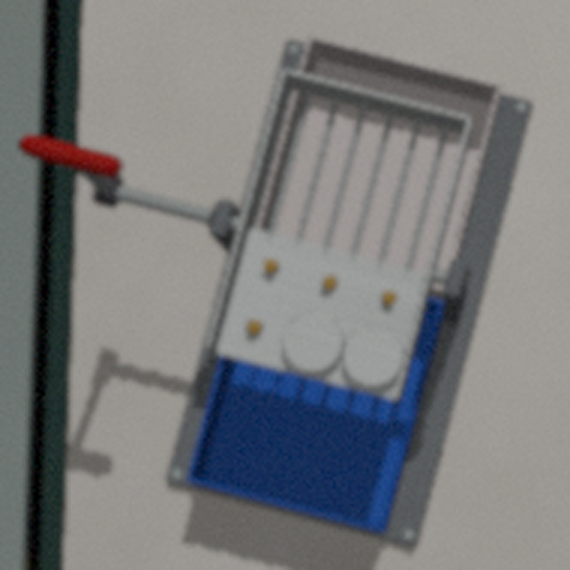

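Call:
apply_moves(
  jaw=[1,1,1,1],
  offset=[
    [0.3,-0.28,-0.4],
    [0.6,-0.55,-0.8],
    [0.915,-0.835,-0.9],
    [0.915,-0.835,-0.9],
  ],
  rotation=[
    [0,0,0],
    [0,0,0],
    [0,0,0],
    [0,0,0],
  ],
)

```text
clock: 0.7
position: [0.2897, -0.5229, 0.3229]
eef_rot: [[0.939, 0.344, 0.003], [0.344, -0.939, -0.001], [0.002, 0.002, -1.0]]
force: [-0.9, 0.3, -0.6]
gripper_width: 0.998
grasp_force: 0.0
```

Call:
apply_moves(
  jaw=[1,1,1],
  offset=[
    [0.4,-0.36,-0.2],
    [0.8,-0.72,-0.4],
    [0.915,-0.835,-0.5],
  ],
  rotation=[
    [0,0,0],
    [0,0,0],
    [0,0,0],
  ],
)

```text
clock: 1.08
position: [0.3462, -0.4137, 0.3721]
eef_rot: [[0.939, 0.343, 0.001], [0.343, -0.939, 0.0], [0.001, 0.0, -1.0]]
force: [-0.3, -1.3, -0.7]
gripper_width: 1.001
grasp_force: 0.0
```

Call:
apply_moves(
  jaw=[1,1,1],
  offset=[
    [0.4,-0.36,0],
    [0.8,-0.72,0],
    [0.915,-0.835,0],
  ],
  rotation=[
    [0,0,0],
    [0,0,0],
    [0,0,0],
  ],
)

```text
clock: 1.45
position: [0.4032, -0.3043, 0.3709]
eef_rot: [[0.94, 0.342, -0.0], [0.342, -0.94, 0.001], [-0.0, -0.001, -1.0]]
force: [-0.2, 0.4, -0.5]
gripper_width: 0.998
grasp_force: 0.0
```

Call:
apply_moves(
  jaw=[0.4,0.4,0.4,0.4],
  offset=[
    [0.4,-0.36,0],
    [0.8,-0.72,0],
    [0.915,-0.835,0],
    [0.915,-0.835,0],
  ],
  rotation=[
    [0,0,0],
    [0,0,0],
    [0,0,0],
    [0,0,0],
  ],
)

```text
clock: 1.95
position: [0.4598, -0.1976, 0.3709]
eef_rot: [[0.941, 0.339, -0.001], [0.339, -0.941, -0.0], [-0.001, -0.0, -1.0]]
force: [-0.7, -0.1, -0.1]
gripper_width: 0.398
grasp_force: 0.0
```

Call:
apply_moves(
  jaw=[0.4,0.4,0.4],
  offset=[
    [0.4,-0.36,0],
    [0.8,-0.72,0],
    [0.915,-0.835,0],
  ],
  rotation=[
    [0,0,0],
    [0,0,0],
    [0,0,0],
  ],
)

```text
clock: 2.33
position: [0.5184, -0.0868, 0.371]
eef_rot: [[0.941, 0.34, -0.0], [0.34, -0.941, 0.0], [-0.0, -0.0, -1.0]]
force: [0.5, 0.5, 0.0]
gripper_width: 0.404
grasp_force: 0.0
```

Call:
apply_moves(
  jaw=[0.4,0.4,0.4],
  offset=[
    [0.4,-0.36,0],
    [0.8,-0.72,0],
    [0.915,-0.835,0],
  ],
  rotation=[
    [0,0,0],
    [0,0,0],
    [0,0,0],
  ],
)

```text
clock: 2.7
position: [0.5764, 0.0227, 0.3707]
eef_rot: [[0.941, 0.34, -0.001], [0.34, -0.941, 0.0], [-0.001, -0.0, -1.0]]
force: [0.0, -0.7, -0.3]
gripper_width: 0.398
grasp_force: 0.0
```

Call:
apply_moves(
  jaw=[0.4,0.4,0.4,0.4,0.4,0.4,0.4,0.4],
  offset=[
    [0.4,-0.36,0],
    [0.8,-0.72,0],
    [0.915,-0.835,0],
    [0.915,-0.835,0],
    [0.915,-0.835,0],
    [0.915,-0.835,0],
    [0.915,-0.835,0],
    [0.915,-0.835,0],
  ],
  rotation=[
    [0,0,-0.08],
    [0,0,-0.16],
    [0,0,-0.24],
    [0,0,-0.32],
    [0,0,-0.4],
    [0,0,-0.468],
    [0,0,-0.468],
    [0,0,-0.468],
  ],
)

```text
clock: 3.7
position: [0.6336, 0.1299, 0.371]
eef_rot: [[0.247, 0.969, -0.0], [0.969, -0.247, -0.001], [-0.001, 0.0, -1.0]]
force: [0.4, -0.6, -0.0]
gripper_width: 0.4
grasp_force: 0.0
```

Run:
```python
from h import *
s=robot.state();print(s["position"],s["eef_rot"].round(3) if hasattr(s["eef_rot"],'round') else s["eef_rot"],s["qpos"])
w=get("wrist");save(w,"wrist.png",s=1.3)
print(np.array(w["cam_to_world"]).round(3).tolist())
hsv=cv2.cvtColor(w["frame"],cv2.COLOR_RGB2HSV)
m=(((hsv[...,0]<8)|(hsv[...,0]>172))&(hsv[...,1]>150)&(hsv[...,2]>60)).astype(np.uint8)
n,l,st,c=cv2.connectedComponentsWithStats(m)
for i in range(1,n):
    if st[i,4]>60:
        pts=np.argwhere(l==i)[:,::-1].astype(np.float32);r=cv2.minAreaRect(pts);print(st[i],c[i],r);print(onz(w,*r[0],.25).round(4));print([onz(w,*x,.25).round(3).tolist() for x in cv2.boxPoints(r)])
```

```text
[0.63364592 0.12994071 0.37102496] [[ 0.247  0.969 -0.   ]
 [ 0.969 -0.247 -0.001]
 [-0.001  0.    -1.   ]] [  8.96182392  23.69701909 -37.41069573  80.51647591  14.38042164
  80.60445394 -42.77392877]
[[0.969, -0.234, -0.083, 0.655], [-0.248, -0.915, -0.319, 0.212], [-0.001, 0.329, -0.944, 0.513], [0.0, 0.0, 0.0, 1.0]]
[ 0 82 61 14 75] [29.05333333 88.62666667] ((29.988239288330078, 88.44705963134766), (1.5185132026672363, 61.39131546020508), 77.47119140625)
[0.4773 0.2608 0.25  ]
[[0.451, 0.265, 0.25], [0.503, 0.259, 0.25], [0.502, 0.257, 0.25], [0.451, 0.264, 0.25]]
[ 267  135   19   80 1312] [275.80182927 175.01219512] ((275.91229248046875, 174.50155639648438), (79.09309387207031, 17.20787811279297), 88.99491119384766)
[0.6377 0.1503 0.25  ]
[[0.639, 0.181, 0.25], [0.651, 0.178, 0.25], [0.637, 0.118, 0.25], [0.624, 0.121, 0.25]]
```

View pics/wrist.png

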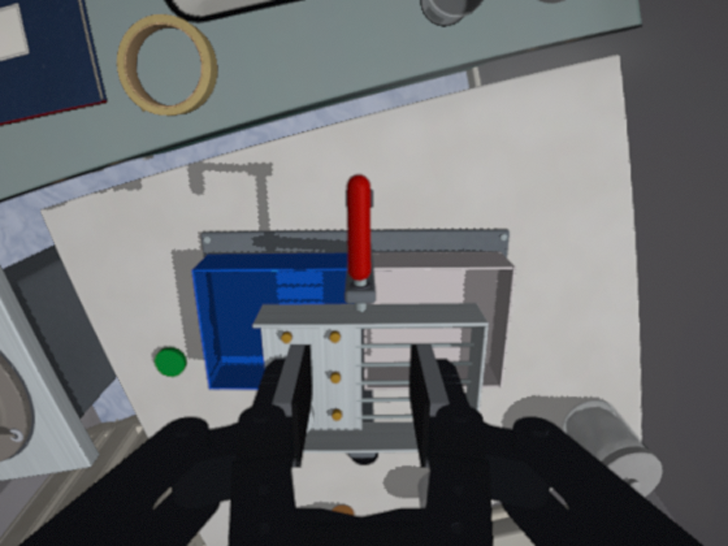

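Call:
apply_moves(
  jaw=[0.4,0.4,0.4,0.4],
  offset=[
    [0,0,0.35],
    [0,0,0.7],
    [0,0,1.0],
    [0,0,1.0],
  ],
  rotation=[
    [0,0,0],
    [0,0,0],
    [0,0,0],
    [0,0,0],
  ],
)

```text
clock: 4.25
position: [0.6321, 0.1308, 0.2689]
eef_rot: [[0.244, 0.97, -0.005], [0.97, -0.244, -0.002], [-0.003, -0.004, -1.0]]
force: [-0.1, 0.4, 0.7]
gripper_width: 0.398
grasp_force: 0.0
```

Call:
apply_moves(
  jaw=[0.4,0.4,0.3,0.25,0.25],
  offset=[
    [0,0,0.18],
    [0,0,0.34],
    [0,0,0.34],
    [0,0,0.34],
    [0,0,0.34],
  ],
  rotation=[
    [0,0,0],
    [0,0,0],
    [0,0,0],
    [0,0,0],
    [0,0,0],
  ],
)

```text
clock: 4.88
position: [0.6337, 0.1321, 0.238]
eef_rot: [[0.242, 0.97, 0.001], [0.97, -0.242, 0.0], [0.001, 0.001, -1.0]]
force: [0.2, 0.0, 0.6]
gripper_width: 0.251
grasp_force: 0.0
```

Call:
apply_moves(
  jaw=[0.25,0.25,0.25,0.25,0.25,0.25,0.25,0.25,0.25,0.25,0.25,0.25],
  offset=[
    [0,0.19,0.01],
    [0,0.33,0.045],
    [0,0.43,0.08],
    [0,0.52,0.12],
    [0,0.6,0.175],
    [0,0.64,0.2],
    [0,0.68,0.235],
    [0,0.72,0.27],
    [0,0.76,0.3],
    [0,0.79,0.34],
    [0,0.79,0.34],
    [0,0.79,0.34],
  ],
  rotation=[
    [0,0,0],
    [0,0,0],
    [0,0,0],
    [0,0,0],
    [0,0,0],
    [0,0,0],
    [0,0,0],
    [0,0,0],
    [0,0,0],
    [0,0,0],
    [0,0,0],
    [0,0,0],
  ],
)

```text
clock: 6.38
position: [0.7101, 0.1121, 0.2028]
eef_rot: [[0.243, 0.97, -0.0], [0.97, -0.243, -0.001], [-0.001, 0.0, -1.0]]
force: [-1.8, 0.3, -0.4]
gripper_width: 0.252
grasp_force: 0.9
```

Run:
```python
from h import *
a=get("scene");b=get("top");w=get("wrist")
A=cv2.resize(a["frame"][120:330,140:330],None,fx=2,fy=2);B=cv2.resize(b["frame"][90:290,170:330],None,fx=2.1,fy=2.1)
A=A[:420];B=B[:420];cv2.imwrite("pics/t1.png",np.hstack([A,B])[:,:,::-1])
```

```text
(no output)
```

View pics/t1.png

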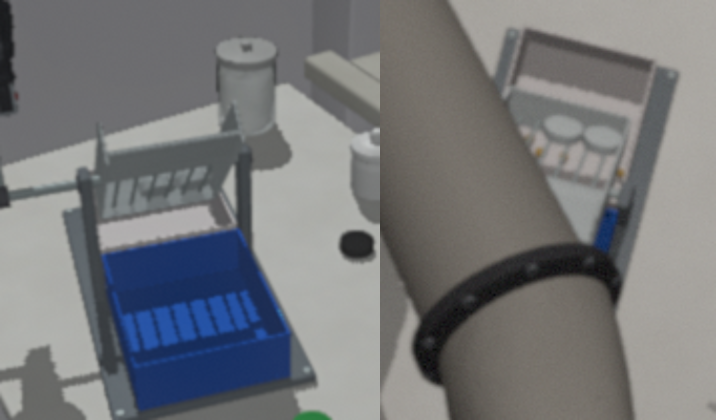

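The tray is tilted and both discs rest at the front wall. Slugs show among the bars at combo px (540,152), (565,155) and (620,172). I'll tilt a bit more, then check each slug's height.

Call:
apply_moves(
  jaw=[0.25,0.25,0.25,0.25,0.25,0.25],
  offset=[
    [0,0.03,0.04],
    [0,0.06,0.08],
    [0,0.09,0.12],
    [0,0.11,0.16],
    [0,0.11,0.16],
    [0,0.11,0.16],
  ],
  rotation=[
    [0,0,0],
    [0,0,0],
    [0,0,0],
    [0,0,0],
    [0,0,0],
    [0,0,0],
  ],
)

```text
clock: 7.28
position: [0.7208, 0.11, 0.1868]
eef_rot: [[0.242, 0.97, 0.0], [0.97, -0.242, -0.0], [0.0, 0.0, -1.0]]
force: [-1.4, 0.7, -1.2]
gripper_width: 0.25
grasp_force: 0.7
```

```bash
cat > br.py <<'E'
from h import *
def brass(d):
    hsv=cv2.cvtColor(d["frame"],cv2.COLOR_RGB2HSV)
    m=((hsv[...,0]>10)&(hsv[...,0]<28)&(hsv[...,1]>110)&(hsv[...,2]>60)).astype(np.uint8)
    n,l,s,c=cv2.connectedComponentsWithStats(m)
    e=np.array([.97,-.243]);o=np.array([.598,-.006])
    for i in range(1,n):
        if s[i,4]>=4:
            P=onz(d,*c[i],.018)
            q=P[:2]-o; print(s[i].tolist(),c[i].round(1),P.round(3), "stand xy",round(q@e,3),round(q@np.array([.243,.97]),3))
E
python3 - <<'E'
from br import *
w=get("wrist");b=get("top");print(robot.state()["position"])
print("wrist");brass(w);print("top");brass(b)
A=cv2.resize(w["frame"][100:420],None,fx=1.3,fy=1.3);cv2.imwrite("pics/t2.png",A[:,:,::-1])
E
```

```text
[0.72077333 0.10993733 0.1871028 ]
wrist
top
[384, 226, 16, 14, 112] [389.5 233.7] [ 0.488 -0.316  0.018] stand xy -0.031 -0.328
[397, 228, 4, 5, 14] [398.7 229.7] [ 0.497 -0.337  0.018] stand xy -0.017 -0.345
```

View pics/t2.png

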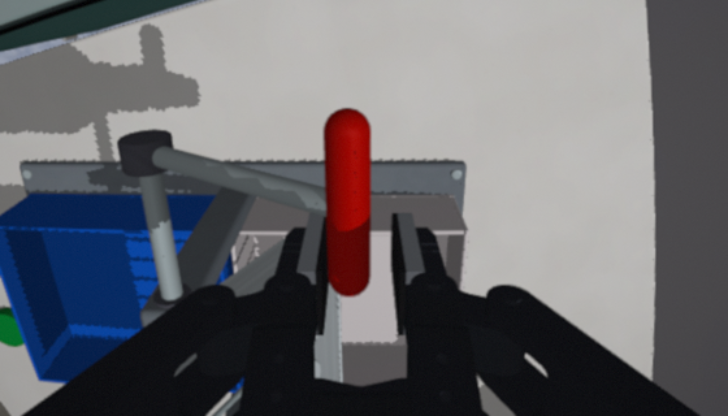

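Call:
apply_moves(
  jaw=[0.4,0.4,0.4,0.4,0.4,0.4],
  offset=[
    [0,-0.03,0],
    [0,-0.03,0],
    [0,-0.03,-0.3],
    [0,-0.03,-0.6],
    [0,-0.03,-1.0],
    [0,-0.03,-1.0],
  ],
  rotation=[
    [0,0,0],
    [0,0,0],
    [0,0,0],
    [0,0,0],
    [0,0,0],
    [0,0,0],
  ],
)

```text
clock: 8.12
position: [0.7196, 0.1116, 0.292]
eef_rot: [[0.243, 0.97, 0.008], [0.97, -0.243, 0.002], [0.004, 0.007, -1.0]]
force: [-0.2, -0.3, -0.2]
gripper_width: 0.4
grasp_force: 0.0
```

Call:
apply_moves(
  jaw=[0.4,0.4,0.4,0.4],
  offset=[
    [-0.3,0,-0.4],
    [-0.6,0,-0.8],
    [-0.6,0,-1.0],
    [-0.6,0,-1.0],
  ],
  rotation=[
    [0,0,0],
    [0,0,0],
    [0,0,0],
    [0,0,0],
  ],
)

```text
clock: 8.62
position: [0.7037, 0.0525, 0.3887]
eef_rot: [[0.243, 0.97, 0.003], [0.97, -0.243, 0.0], [0.001, 0.003, -1.0]]
force: [-0.3, 0.7, 0.2]
gripper_width: 0.402
grasp_force: 0.0
```

Run:
```python
from br import *
w=get("wrist");b=get("top");print(robot.state()["position"])
print("wrist");brass(w);print("top");brass(b)
A=cv2.resize(w["frame"],(400,300));B=cv2.resize(b["frame"][70:280,120:400],(400,300));cv2.imwrite("pics/t3.png",np.hstack([w["frame"][:,60:500],cv2.resize(b["frame"][80:290,160:340],(360,420))])[:,:,::-1])
```

```text
[0.70276978 0.05298629 0.38580199]
wrist
top
[384, 226, 16, 14, 112] [389.4 233.6] [ 0.488 -0.316  0.018] stand xy -0.031 -0.328
[396, 227, 5, 6, 18] [398.4 229.7] [ 0.497 -0.336  0.018] stand xy -0.017 -0.345
```

View pics/t3.png

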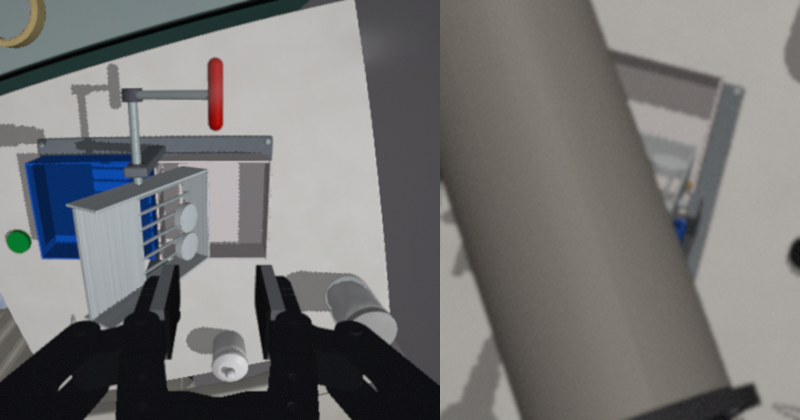

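Wrist view: both discs lie at the front of the tilted tray (px ≈(186,218) and (187,245)), with nothing left on the plate. The arm hides the bin from the top camera, so I'll move it aside and count the slugs.

Call:
apply_moves(
  jaw=[0.4,0.4,0.4],
  offset=[
    [-0.4,-0.2,0],
    [-0.8,-0.4,0],
    [-1.0,-0.5,0],
  ],
  rotation=[
    [0,0,0],
    [0,0,0],
    [0,0,0],
  ],
)

```text
clock: 9.1
position: [0.6287, -0.0344, 0.3853]
eef_rot: [[0.244, 0.97, -0.003], [0.97, -0.244, -0.001], [-0.002, -0.003, -1.0]]
force: [-0.6, 1.1, 0.3]
gripper_width: 0.4
grasp_force: 0.0
```

Call:
apply_moves(
  jaw=[0.4,0.4,0.4],
  offset=[
    [-0.4,-0.2,0],
    [-0.8,-0.4,0],
    [-1.0,-0.5,0],
  ],
  rotation=[
    [0,0,0],
    [0,0,0],
    [0,0,0],
  ],
)

```text
clock: 9.48
position: [0.5556, -0.1193, 0.3853]
eef_rot: [[0.245, 0.97, -0.003], [0.97, -0.245, -0.001], [-0.001, -0.003, -1.0]]
force: [0.6, -0.8, 0.7]
gripper_width: 0.401
grasp_force: 0.0
```

Call:
apply_moves(
  jaw=[0.4,0.4,0.4,0.4],
  offset=[
    [-0.4,-0.2,0],
    [-0.8,-0.4,0],
    [-1.0,-0.5,0],
    [-1.0,-0.5,0],
  ],
  rotation=[
    [0,0,0],
    [0,0,0],
    [0,0,0],
    [0,0,0],
  ],
)

```text
clock: 9.98
position: [0.4835, -0.2034, 0.3857]
eef_rot: [[0.245, 0.969, -0.003], [0.969, -0.245, 0.0], [-0.0, -0.003, -1.0]]
force: [1.1, 0.1, -0.5]
gripper_width: 0.402
grasp_force: 0.0
```

Run:
```python
from br import *
b=get("top");a=get("scene");print(robot.state()["position"])
brass(b)
cv2.imwrite("pics/t4.png",np.hstack([cv2.resize(b["frame"][90:250,190:320],(487,600)),cv2.resize(a["frame"][140:340,175:275],(300,600))])[:,:,::-1])
```

```text
[ 0.48512989 -0.20093116  0.38633028]
[245, 162, 2, 2, 4] [245.5 162.5] [0.645 0.009 0.018] stand xy 0.042 0.026
```

View pics/t4.png

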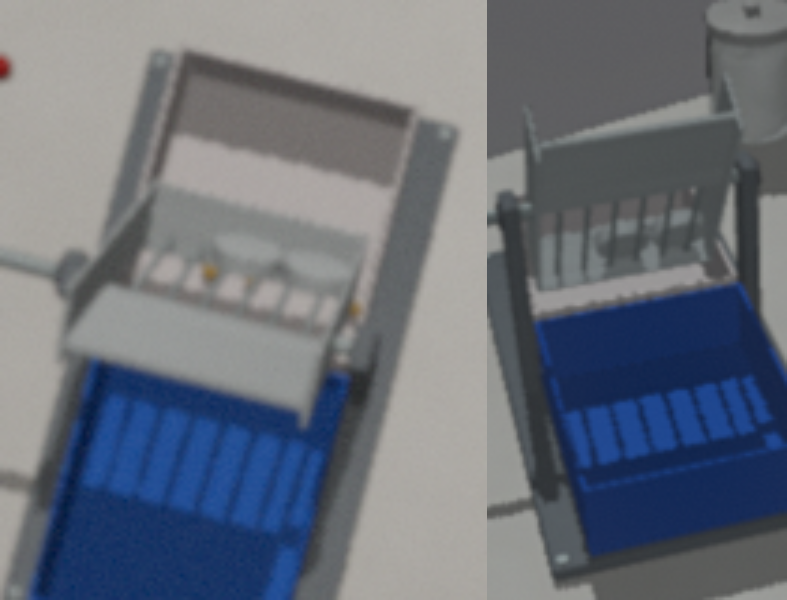

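Three brass spots are visible at crop px (210,270), (250,282) and (352,310). They haven't moved since the 0.85 rad picture although the tray has, so they are on the bin floor. I'll bring the tray back to level, where the discs stay put, and check through the bars for the fourth.

Call:
apply_moves(
  jaw=[0.4,0.4,0.4],
  offset=[
    [0.4,0.17,0],
    [0.8,0.34,0],
    [0.905,0.383,0],
  ],
  rotation=[
    [0,0,0],
    [0,0,0],
    [0,0,0],
  ],
)

```text
clock: 10.45
position: [0.5458, -0.1183, 0.3868]
eef_rot: [[0.235, 0.972, 0.0], [0.972, -0.235, 0.003], [0.003, -0.001, -1.0]]
force: [-0.6, 0.5, -0.1]
gripper_width: 0.402
grasp_force: 0.0
```

Call:
apply_moves(
  jaw=[0.4,0.4,0.4],
  offset=[
    [0.4,0.17,0],
    [0.8,0.34,0],
    [0.905,0.383,0],
  ],
  rotation=[
    [0,0,0],
    [0,0,0],
    [0,0,0],
  ],
)

```text
clock: 10.82
position: [0.604, -0.0412, 0.3866]
eef_rot: [[0.237, 0.971, -0.001], [0.971, -0.237, 0.002], [0.002, -0.001, -1.0]]
force: [-0.3, 0.2, -0.2]
gripper_width: 0.401
grasp_force: 0.0
```

Call:
apply_moves(
  jaw=[0.4,0.4,0.4],
  offset=[
    [0.4,0.17,0],
    [0.8,0.34,0],
    [0.905,0.383,0],
  ],
  rotation=[
    [0,0,0],
    [0,0,0],
    [0,0,0],
  ],
)

```text
clock: 11.2
position: [0.6626, 0.0361, 0.3864]
eef_rot: [[0.239, 0.971, -0.001], [0.971, -0.239, 0.001], [0.001, -0.002, -1.0]]
force: [-0.7, 0.0, 0.3]
gripper_width: 0.401
grasp_force: 0.0
```

Call:
apply_moves(
  jaw=[0.4,0.4,0.4,0.4,0.4],
  offset=[
    [0.4,0.17,0],
    [0.8,0.34,0],
    [0.905,0.383,0.3],
    [0.905,0.383,0.7],
    [0.905,0.383,0.7],
  ],
  rotation=[
    [0,0,0],
    [0,0,0],
    [0,0,0],
    [0,0,0],
    [0,0,0],
  ],
)

```text
clock: 11.82
position: [0.7197, 0.1096, 0.3135]
eef_rot: [[0.243, 0.97, -0.007], [0.97, -0.243, -0.003], [-0.005, -0.006, -1.0]]
force: [-0.5, 0.4, 0.8]
gripper_width: 0.4
grasp_force: 0.0
```

Run:
```python
from h import *
w=get("wrist");print(robot.state()["position"])
hsv=cv2.cvtColor(w["frame"],cv2.COLOR_RGB2HSV)
m=(((hsv[...,0]<8)|(hsv[...,0]>172))&(hsv[...,1]>150)&(hsv[...,2]>60)).astype(np.uint8)
n,l,st,c=cv2.connectedComponentsWithStats(m)
for i in range(1,n):
    if st[i,4]>300:
        r=cv2.minAreaRect(np.argwhere(l==i)[:,::-1].astype(np.float32));print(st[i],r,onz(w,*r[0],.2).round(4))
```

```text
[0.72079728 0.11012724 0.31640271]
[ 266  137   18   83 1355] ((274.5, 178.0), (82.0, 17.0), 90.0) [0.7218 0.1292 0.2   ]
```

Call:
apply_moves(
  jaw=[0.4,0.4,0.4,0.4],
  offset=[
    [0,-0.035,0.3],
    [0,-0.035,0.6],
    [0,-0.035,1.0],
    [0,-0.035,1.0],
  ],
  rotation=[
    [0,0,0],
    [0,0,0],
    [0,0,0],
    [0,0,0],
  ],
)

```text
clock: 12.38
position: [0.7171, 0.1113, 0.2164]
eef_rot: [[0.243, 0.97, -0.003], [0.97, -0.243, -0.002], [-0.002, -0.003, -1.0]]
force: [-1.1, -0.0, -0.2]
gripper_width: 0.398
grasp_force: 0.0
```

Call:
apply_moves(
  jaw=[0.4,0.4,0.3,0.25,0.25],
  offset=[
    [0,0,0.15],
    [0,0,0.29],
    [0,0,0.29],
    [0,0,0.29],
    [0,0,0.29],
  ],
  rotation=[
    [0,0,0],
    [0,0,0],
    [0,0,0],
    [0,0,0],
    [0,0,0],
  ],
)

```text
clock: 13.0
position: [0.7182, 0.113, 0.189]
eef_rot: [[0.242, 0.97, 0.001], [0.97, -0.242, 0.0], [0.0, 0.001, -1.0]]
force: [-0.0, -0.0, 0.3]
gripper_width: 0.249
grasp_force: 0.0
```

Call:
apply_moves(
  jaw=[0.25,0.25,0.25,0.25,0.25,0.25,0.25,0.25,0.25,0.25,0.25],
  offset=[
    [0,-0.08,-0.05],
    [0,-0.14,-0.15],
    [0,-0.21,-0.22],
    [0,-0.3,-0.3],
    [0,-0.38,-0.345],
    [0,-0.47,-0.4],
    [0,-0.57,-0.435],
    [0,-0.67,-0.465],
    [0,-0.78,-0.485],
    [0,-0.89,-0.494],
    [0,-0.89,-0.494],
  ],
  rotation=[
    [0,0,0],
    [0,0,0],
    [0,0,0],
    [0,0,0],
    [0,0,0],
    [0,0,0],
    [0,0,0],
    [0,0,0],
    [0,0,0],
    [0,0,0],
    [0,0,0],
  ],
)

```text
clock: 14.38
position: [0.6338, 0.1343, 0.2408]
eef_rot: [[0.243, 0.97, 0.008], [0.97, -0.243, 0.0], [0.002, 0.008, -1.0]]
force: [5.0, -1.9, 3.6]
gripper_width: 0.25
grasp_force: 2.5
```

Run:
```python
from br import *
b=get("top");a=get("scene");w=get("wrist")
brass(b);brass(w)
cv2.imwrite("pics/t5.png",np.hstack([cv2.resize(b["frame"][90:250,190:320],(487,600)),cv2.resize(a["frame"][140:340,175:275],(300,600))])[:,:,::-1])
```

```text
[384, 226, 16, 14, 113] [389.4 233.7] [ 0.488 -0.316  0.018] stand xy -0.031 -0.328
[397, 228, 5, 5, 16] [398.8 229.7] [ 0.497 -0.337  0.018] stand xy -0.017 -0.346
[321, 257, 6, 8, 40] [323.4 260.5] [0.661 0.02  0.018] stand xy 0.055 0.04
```

View pics/t5.png

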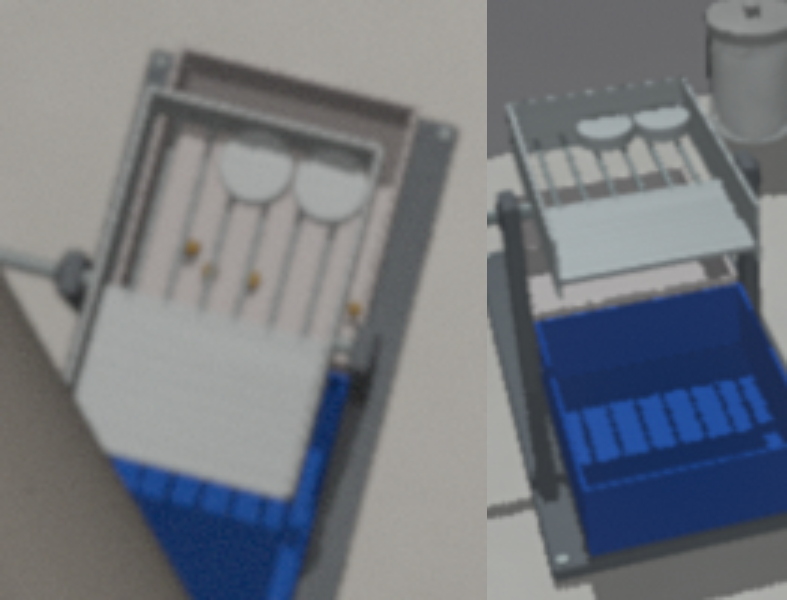

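Four brass slugs are visible, at crop px (192,247), (208,270), (253,281) and (352,310). The newly seen one has the same position in the top and wrist views when cast onto the bin floor, and the scene view shows the tray clear of slugs. So all four are in the white bin and both discs are still on the tray. Now I'll tilt backwards.

Call:
apply_moves(
  jaw=[0.25,0.25,0.25,0.25,0.25,0.25,0.25,0.25,0.25,0.25,0.25,0.25],
  offset=[
    [0,-0.08,0.003],
    [0,-0.16,0.013],
    [0,-0.24,0.03],
    [0,-0.295,0.045],
    [0,-0.33,0.06],
    [0,-0.37,0.07],
    [0,-0.41,0.09],
    [0,-0.445,0.105],
    [0,-0.48,0.12],
    [0,-0.515,0.14],
    [0,-0.54,0.16],
    [0,-0.565,0.175],
  ],
  rotation=[
    [0,0,0],
    [0,0,0],
    [0,0,0],
    [0,0,0],
    [0,0,0],
    [0,0,0],
    [0,0,0],
    [0,0,0],
    [0,0,0],
    [0,0,0],
    [0,0,0],
    [0,0,0],
  ],
)

```text
clock: 16.02
position: [0.579, 0.148, 0.2223]
eef_rot: [[0.243, 0.97, 0.006], [0.97, -0.243, 0.0], [0.002, 0.006, -1.0]]
force: [4.2, -0.6, 3.3]
gripper_width: 0.25
grasp_force: 2.6
```

Call:
apply_moves(
  jaw=[0.25,0.25,0.25,0.25,0.25,0.25,0.25,0.25,0.25,0.25,0.25,0.25],
  offset=[
    [0,-0.025,0.02],
    [0,-0.05,0.035],
    [0,-0.075,0.055],
    [0,-0.1,0.075],
    [0,-0.125,0.1],
    [0,-0.15,0.125],
    [0,-0.17,0.15],
    [0,-0.195,0.175],
    [0,-0.215,0.2],
    [0,-0.24,0.23],
    [0,-0.26,0.26],
    [0,-0.28,0.285],
  ],
  rotation=[
    [0,0,0],
    [0,0,0],
    [0,0,0],
    [0,0,0],
    [0,0,0],
    [0,0,0],
    [0,0,0],
    [0,0,0],
    [0,0,0],
    [0,0,0],
    [0,0,0],
    [0,0,0],
  ],
)

```text
clock: 17.52
position: [0.5494, 0.1548, 0.1914]
eef_rot: [[0.243, 0.97, -0.0], [0.97, -0.243, -0.0], [-0.0, -0.0, -1.0]]
force: [4.1, -4.2, 3.6]
gripper_width: 0.25
grasp_force: 3.0
```

Run:
```python
from h import *
b=get("top");a=get("scene")
cv2.imwrite("pics/t6.png",np.hstack([cv2.resize(b["frame"][90:290,180:320],(420,600)),cv2.resize(a["frame"][140:340,170:290],(360,600))])[:,:,::-1])
```

```text
(no output)
```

View pics/t6.png

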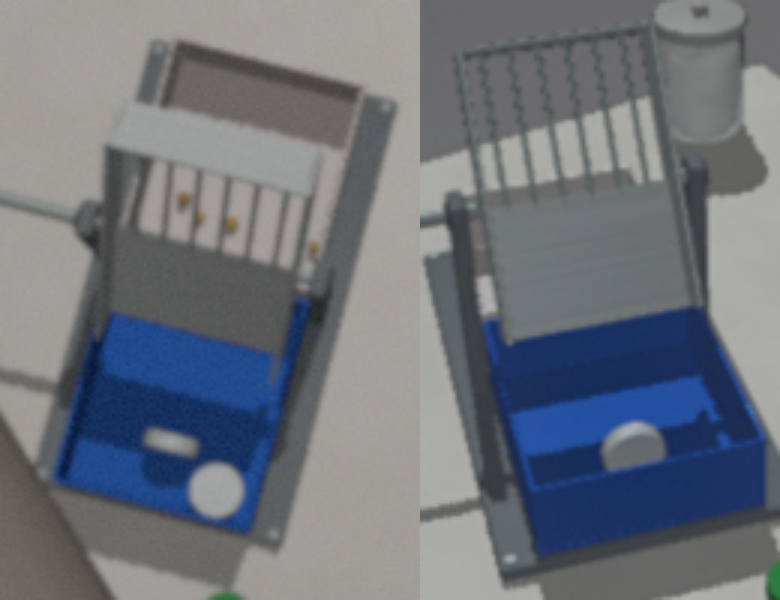

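Both discs are in the blue bin (px (215,490), and one on edge at (170,442)), and all four slugs are still in the white bin. I'll release the lever and lift clear.

Call:
apply_moves(
  jaw=[0.4,0.4,0.4,0.4,0.4,0.4],
  offset=[
    [0,0.03,0],
    [0,0.03,0],
    [0,0.03,-0.3],
    [0,0.03,-0.6],
    [0,0.03,-1.0],
    [0,0.03,-1.0],
  ],
  rotation=[
    [0,0,0],
    [0,0,0],
    [0,0,0],
    [0,0,0],
    [0,0,0],
    [0,0,0],
  ],
)

```text
clock: 18.38
position: [0.5536, 0.1561, 0.2949]
eef_rot: [[0.241, 0.97, 0.005], [0.97, -0.241, 0.003], [0.004, 0.004, -1.0]]
force: [-0.6, 0.3, -0.7]
gripper_width: 0.4
grasp_force: 0.0
```

Call:
apply_moves(
  jaw=[0.4,0.4,0.4,0.4,0.4,0.4],
  offset=[
    [0,0,-0.3],
    [0,0,-0.5],
    [0,0,-0.5],
    [0,0,-0.5],
    [0,0,-0.5],
    [0,0,-0.5],
  ],
  rotation=[
    [0,0,0],
    [0,0,0],
    [0,0,0],
    [0,0,0],
    [0,0,0],
    [0,0,0],
  ],
)

```text
clock: 19.12
position: [0.5522, 0.154, 0.3408]
eef_rot: [[0.242, 0.97, -0.001], [0.97, -0.242, -0.0], [-0.001, -0.001, -1.0]]
force: [0.1, -0.4, 0.3]
gripper_width: 0.402
grasp_force: 0.0
```

Run:
```python
from h import *
a=get("top")["frame"]
hsv=cv2.cvtColor(a,cv2.COLOR_RGB2HSV)[200:270,195:275]
m=((hsv[...,1]<60)&(hsv[...,2]>120)).astype(np.uint8)
n,l,s,c=cv2.connectedComponentsWithStats(m);print([(s[i].tolist()) for i in range(1,n) if s[i,4]>30])
print(robot.state()["position"],robot.state()["clock"])
print(sign_off())
```

```text
[[0, 0, 9, 18, 115], [35, 34, 14, 7, 73], [48, 44, 18, 19, 263], [0, 54, 4, 16, 50]]
[0.55225646 0.15410813 0.34108225] 19.175
the job is handed in; nothing more can be done
None
```

The job is handed in at 19.2 s: all four slugs dropped into the white bin first, then both discs slid into the blue bin (one is standing on edge), the arm is clear of the lever, and it never went near the pot, dropper bottle or tweezers.

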